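# Seat the bearing shaft in the gearbox end and cover it

### The job

Stand the stub shaft with the larger tapered bearing in the bearing cup of the gearbox end housing, small end down, and let it centre itself fully home and upright. Then put the end cover over it, resting flat on the housing. Lower both parts gently, never drop them, and leave the smaller shaft standing where it is.

Things in the scene. Friction and masses are not known exactly. Their poses are not given: they have to be found in the camera images.
- shaft_mid (a point): Stub shaft to fit: grey steel, 76 mm tall, 0.5-0.85 kg, standing small end down. From below: bearing cone 40 mm diameter widening to 66 over 32 mm height; collar 50 mm diameter, 6 high; plain stub 28 mm diameter, 38 long (grip here). Point: on its axis, 38 mm above its underside (foot of the stub), z up. Seated, its point is about 10 mm above housing_mouth, the stub's top 48 mm above.
- small_shaft_mid (a point): The wrong, smaller shaft, same make: 69 mm tall, bearing cone 32 to 49 mm in diameter over 25 mm, collar 36 mm, stub 22 mm in diameter. It stands upright and must stay. Point: on its axis, 34.5 mm above its underside, z up.
- cover_mid (a point): End cover: cast metal inverted cup, mouth down, 98 mm tall, 0.3-0.5 kg. Flange 112 mm diameter, 6 high; body 100 mm diameter up to 73 mm; on top a round boss 30 mm diameter, 25 high (grip here). Inside 92 mm diameter, 68 deep. Point: on its axis, 49 mm above its underside, z up. Resting on the housing, its point is 34 mm above housing_mouth.
- housing: Gearbox end housing, fixed to the bench: ribbed cast block 124 mm square, 60 mm high, a hex bolt head 6 mm high near each corner of its flat top. A round neck rises 15 mm from the middle of the top, outside 88 mm diameter at its foot, 80 at its top (about 2 mm play inside the cover). Origin: centre of its underside; x, y along its sides, z up.
- housing_mouth (a point): Centre of the bearing cup's mouth, level with the neck's top, 75 mm above the bench, 15 mm above the block's flat top; z up along the cup's axis. The cup is a steel conical hole in the neck, 63 mm diameter at the mouth, 43 mm at 24 mm down, open below, of the same taper as the larger bearing, whose underside ends about 28 mm below this point.
There are look-alikes about, which are no part of the job. What is shaped like the part that bears cover_mid but orange is not meant.

How it is judged:
By the outcome, as a careful person would: the job done as asked, in the order asked, and still so for the second after the job is handed in, with the robot touching nothing.
It also fails if it takes over 64 s, if anything falls off the work surface, if the arm or the gripper's body presses on something with over 40 N, if the wrist force passes 120 N, or if a joint passes its speed limit or range.

### The arm

A 6-joint arm with a two-finger parallel gripper is mounted at the origin on the work surface. World frame = base frame: x ahead of the robot, y to its left, z up, the work surface at z = 0. Lengths are in m, angles in rad, forces in N, time in s.
With the tool pointing down it reaches from about 0.35 to 0.725 m from the base axis. Payload 6 kg.
Tool frame: the origin (TCP) lies midway between the tips of the shut fingers; the grasp point (between the pads) lies 19 mm behind it; z points along the fingers, y is the line along which they close (so a half turn about z gives the same grasp; the last joint's range is limited). The gripper opens to 85 mm and grips with 20 to 120 N. Pads are 22 mm wide; open, the fingers measure 114 mm over their backs; the gripper's body (76 mm by 85 mm) begins 54 mm behind the grasp point. The pads swing forward as they close: fully open they stand 13 mm farther back than shut.
Start: joints at [1.508, 0.04, 0.085, 0, -1.615, -0.334], TCP at [0.232, 0.553, 0.231] pointing down, gripper open.
Joint ranges: [-2.56, 2.56], [-1.29, 2.01], [-1.08, 1.49], [-3.29, 1.98], [-2.81, -0.18], [-2.99, 2.99]. Speed limits (rad/s): [2.57, 2.57, 3.01, 3.14, 3.14, 3.14].

### API

Orientations are given as a unit quaternion [w, x, y, z].
In Python, from plant import state, snapshot, hand_in gives the robot as it stands.
- The arm moves only by the tool jog_arm, never from a script. Its argument "plan" is a list of rows, each a list of 3 entries, a list of its own where there are three numbers: the shift along the tool's x, y, z in mm, then the turn, a rotation vector about the tool's x, y, z in degrees, then the closure in counts, from 0 (fully open) to 255 (shut). A call has 1 to 8 rows; each row is the pose to reach, as a shift and turn from the pose commanded when the call began, along the tool's axes at that moment; what a row does not reach only later rows make up. A row lasts 1/8 s, in which the tool goes at most 62.5 mm and 10.7 degrees, less where a joint would pass 70% of its speed; a pose out of reach is approached as far as the arm can. A call with a gripper value outside its range is refused whole. The fingers move at their own pace and stop on an object; "newtons" is the grip in N (left out, the last holds). Time passes only in rows, so rows that repeat a pose let the fingers close. It gives the time, the measured TCP pose, the force, the opening and the grip force at its end, in the units of the state.
- state(): the state, without advancing time (a new reading comes with each control period).
- snapshot(name): name is "scene" or "top"; returns a dict with "pixels" (384x512x3 uint8, red, green, blue), "depth" (384x512 float32, m along the optical axis (not along the pixel's ray), 0 where there is no reading), "vfov" (degrees; the focal length in pixels is half the picture's height over the tangent of half this angle, whatever the lens; pixels are square), "cx", "cy" (the principal point, pixels), "dist" ([k1, k2, p1, p2, k3] as OpenCV has them; the pictures are not rectified), "extrinsics" (4x4, takes a point from camera to world coordinates). Camera axes: x right, y down, z forward; pixel columns grow to the right and rows downward; lengths in m; the calibration is good to about 2 mm. A picture is of the moment at which its call begins.
- hand_in(): hands the job in; it is judged then, once.
The state is a dict: "time": time; "joint_positions": joint angles; "joint_vel": joint speeds; "effort": joint torques, N m; "tool_pos": TCP position; "ee_rot": TCP orientation; "force": force on the tool from outside, world axes, zero at the start; "wrist_torque": the same for the moment, N m; "opening": finger opening in m; "grip_force": force on a finger pad.
Only numpy, scipy, OpenCV 4.12 (cv2) and the standard library are available. Lean on these libraries where they do the work, as an engineer would, in place of code of your own. Each camera call takes 0.05 s, during which the arm holds its last target. There are 200 camera calls.

## Working session

There is one attempt and no reset: what is moved stays moved. The work goes in short steps, Python scripts to look and compute and a tool call to move; the robot and the scene stay as the last step left them, time stands still between calls to the robot, and variables do not carry over. Pictures are saved under pics/ and viewed, at most 10 in all, crops included, and the job is handed in when it is done.

Besides the shell and the picture viewer there is one more tool, called after ">>>" as name([rows], argument=value, ...), one row to a line, values as JSON. jog_arm: Moves the arm, as the interface text tells. Its arguments: {"type":"object","properties":{"plan":{"type":"array"},"newtons":{"type":"number"}},"required":["plan"]}

```bash
mkdir -p pics
cat > h.py <<'E'
import numpy as np, cv2, pickle
def grab(n,f):
    from plant import snapshot
    s=snapshot(n); pickle.dump(s,open(f+'.pkl','wb')); cv2.imwrite('pics/'+f+'.png',s['pixels'][:,:,::-1]); return s
def K(s):
    f=s['pixels'].shape[0]/2/np.tan(np.radians(s['vfov'])/2); return np.array([[f,0,s['cx']],[0,f,s['cy']],[0,0,1.]])
def cloud(s):
    h,w=s['depth'].shape; u,v=np.meshgrid(np.arange(w),np.arange(h))
    p=cv2.undistortPoints(np.stack([u,v],-1).reshape(-1,1,2).astype(np.float64),K(s),np.array(s['dist'],float)).reshape(h,w,2)
    d=s['depth'][...,None]; c=np.concatenate([p*d,d],-1); T=np.array(s['extrinsics'])
    return c@T[:3,:3].T+T[:3,3]
def ray(s,uv,z):
    p=cv2.undistortPoints(np.array(uv,float).reshape(-1,1,2),K(s),np.array(s['dist'],float)).reshape(-1,2)
    T=np.array(s['extrinsics']); d=np.c_[p,np.ones(len(p))]@T[:3,:3].T; o=T[:3,3]
    return o+d*((z-o[2])/d[:,2])[:,None]
E
python3 - <<'E'
from h import *
from plant import state
a=grab('scene','s0');b=grab('top','t0')
for s in(a,b): print(s['vfov'],s['cx'],s['cy'],s['dist'],np.round(s['extrinsics'],3).tolist())
print(state())
cv2.imwrite('pics/both.png',cv2.resize(np.vstack([a['pixels'],b['pixels']])[:,:,::-1],(400,600)))
E
```

```text
45.807320694640396 253.9583644516177 191.32664563099954 [0.03255309 0.         0.         0.         0.        ] [[0.649, 0.481, -0.589, 1.004], [0.761, -0.427, 0.489, -0.492], [-0.016, -0.765, -0.643, 0.689], [0.0, 0.0, 0.0, 1.0]]
46.45451079097074 249.3047801222585 186.16896034767169 [0.01594867 0.         0.         0.         0.        ] [[0.016, -0.978, 0.208, 0.194], [-1.0, -0.017, -0.0, -0.0], [0.004, -0.208, -0.978, 1.281], [0.0, 0.0, 0.0, 1.0]]
{'time': 0.1, 'joint_positions': array([ 1.50773499e+00,  4.07481837e-02,  8.39296978e-02, -4.10547747e-04,
       -1.61550629e+00, -3.33726939e-01]), 'joint_vel': array([ 2.55625288e-04, -1.48532263e-03,  3.58063017e-03,  7.10413547e-04,
       -5.37846619e-05,  4.06269431e-04]), 'effort': array([-5.35039755e-03, -3.69352198e+01,  3.48279333e+01,  6.95182666e+00,
       -4.62020937e-03, -2.79946946e-06]), 'tool_pos': array([0.23167748, 0.55314939, 0.23039077]), 'ee_rot': array([ 7.84904990e-04,  9.80385820e-01, -1.97086321e-01, -1.00091435e-04]), 'force': array([1.15263012, 0.55276713, 0.24124171]), 'wrist_torque': array([-0.02224099,  0.06094617, -0.02186382]), 'grip_force': 0.0, 'opening': 0.08530267683145518}
```

View pics/s0.png

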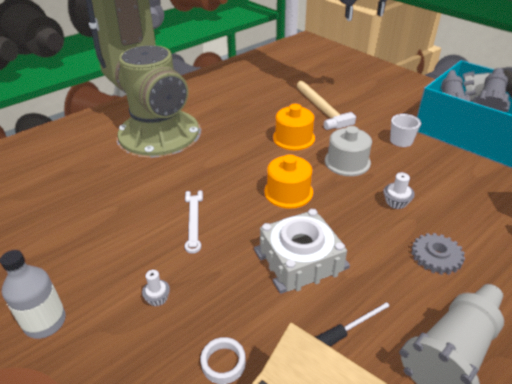

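View pics/t0.png

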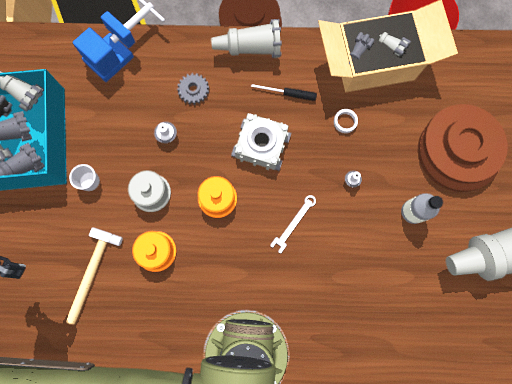

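Scene picture: shafts at (398,190) and (155,288); grey cover (349,150); orange covers (294,127) and (290,181); housing (303,248). In the top picture these are the shafts at (165,132) and (353,180), the grey cover (150,190) and the housing (262,140). I'll measure them and crop both shafts to confirm which is larger.

```bash
cat > m.py <<'E'
from h import *
def circ(P):  # algebraic circle fit
    A=np.c_[2*P[:,:2],np.ones(len(P))]; x=np.linalg.lstsq(A,(P[:,:2]**2).sum(1),rcond=None)[0]
    return x[:2],np.sqrt(x[2]+x[0]**2+x[1]**2)
def near(C,c,r,z0,z1):
    P=C.reshape(-1,3); P=P[np.isfinite(P).all(1)]
    return P[(np.hypot(P[:,0]-c[0],P[:,1]-c[1])<r)&(P[:,2]>z0)&(P[:,2]<z1)]
E
python3 - <<'E'
from m import *
a=pickle.load(open('s0.pkl','rb'));b=pickle.load(open('t0.pkl','rb'))
Ca,Cb=cloud(a),cloud(b)
for n,uv,z in(('A',(165,130),.07),('B',(353,178),.07),('cover',(147,188),.09),('house',(262,138),.075)):
    c=ray(b,[uv],z)[0]; print(n,c.round(3))
    for nm,C in(('scene',Ca),('top',Cb)):
        P=near(C,c,.085 if n=='house' else .07 if n=='cover' else .045,.01,.2); print(' ',nm,len(P),'zmax',np.percentile(P[:,2],99.5).round(4))
        T=P[P[:,2]>np.percentile(P[:,2],99.5)-.005]; lo,hi=T.min(0),T.max(0); print('   top mean',T.mean(0).round(4),'mid',((lo+hi)/2).round(4),'size',(hi-lo).round(4))
        print('   hist',np.histogram(P[:,2],np.arange(.01,.12,.01))[0])
v=a['pixels'][:,:,::-1]
f=lambda x,y:cv2.resize(v[y-35:y+35,x-35:x+35],(380,380),interpolation=cv2.INTER_CUBIC)
cv2.imwrite('pics/crop.png',np.hstack([f(398,190),f(155,288)]))
E
```

```text
A [0.611 0.241 0.07 ]
  scene 686 zmax 0.0765
   top mean [0.6176 0.2458 0.0744] mid [0.6171 0.2466 0.0751] size [0.0271 0.0294 0.0065]
   hist [ 51  93 303  44  47  53  95   0   0   0]
  top 372 zmax 0.0797
   top mean [0.6162 0.2479 0.0769] mid [0.6157 0.2473 0.0776] size [0.0282 0.0265 0.0056]
   hist [  0  41 201  33  10  15  70   2   0   0]
B [ 0.48  -0.289  0.07 ]
  scene 633 zmax 0.0702
   top mean [ 0.4895 -0.3006  0.0682] mid [ 0.4886 -0.3009  0.0681] size [0.0203 0.021  0.0056]
   hist [ 40 254 121  45  43 124   6   0   0   0]
  top 220 zmax 0.0734
   top mean [ 0.4865 -0.2977  0.0709] mid [ 0.4873 -0.2984  0.0712] size [0.0203 0.0196 0.0054]
   hist [  7 112  33   8   9  29  22   0   0   0]
cover [0.438 0.277 0.09 ]
  scene 1548 zmax 0.0977
   top mean [0.444  0.282  0.0964] mid [0.4436 0.2843 0.0963] size [0.0283 0.0309 0.0061]
   hist [132 135 132 140 142 222 505  41  99   0]
  top 1181 zmax 0.1014
   top mean [0.4412 0.2829 0.0989] mid [0.4415 0.2833 0.1005] size [0.0282 0.0281 0.0083]
   hist [ 33  31  28  30  29 194 722  12  85  17]
house [ 0.59  -0.034  0.075]
  scene 4476 zmax 0.0758
   top mean [ 0.5959 -0.0365  0.0738] mid [ 0.5945 -0.0349  0.0741] size [0.0834 0.0822 0.0067]
   hist [ 467  277  271  346 1468 1067  580    0    0    0]
  top 2068 zmax 0.0784
   top mean [ 0.5894 -0.0314  0.0757] mid [ 0.5923 -0.0342  0.0773] size [0.0805 0.0792 0.0077]
   hist [215  51  52  86 658 692 311   3   0   0]
```

View pics/crop.png

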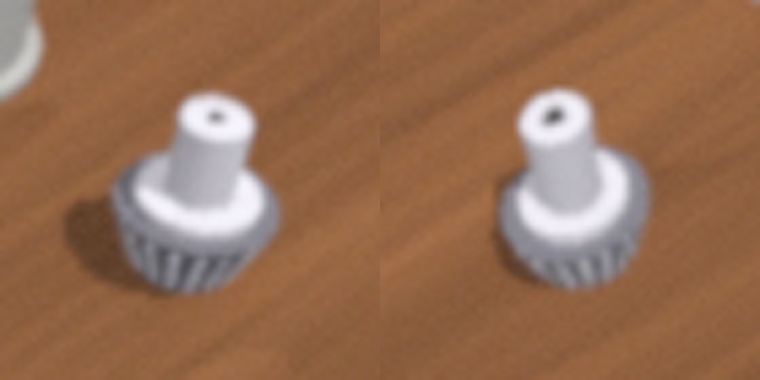

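The left crop, scene (398,190) = top (165,132), shows the broader bearing. Its depth measures 76 mm tall with a 28 mm stub, so it is the shaft to fit. The right one, scene (155,288) = top (353,180), is 69 mm tall with a 21 mm stub, so it stays. The cover is the grey one; the other two are orange. Next I'll refine the centres.

```bash
cat >> m.py <<'E'
def rim(P,c,outer=True,n=36):
    # extreme-radius points per angle bin -> circle fit, repeated
    for _ in range(4):
        d=P[:,:2]-c; r=np.hypot(*d.T); k=((np.arctan2(d[:,1],d[:,0])+np.pi)/(2*np.pi)*n).astype(int)%n
        E=np.array([P[k==i][(np.argmax if outer else np.argmin)(r[k==i])] for i in range(n) if (k==i).any()])
        c,R=circ(E)
    return c,R,len(E)
def tool_delta(st,target):
    from scipy.spatial.transform import Rotation as R
    q=np.array(st['ee_rot']); return R.from_quat(np.r_[q[1:],q[0]]).inv().apply(np.array(target)-st['tool_pos'])*1000
E
python3 - <<'E'
from m import *
from plant import state
for nm,dz in(('s0',0),('t0',.003)):
    C=cloud(pickle.load(open(nm+'.pkl','rb')))
    for n,c,z0,z1,r,o in(('shaft top',(.6165,.2472),.072,.08,.03,1),('shaft bearing',(.6165,.2472),.029,.041,.045,1),('cover boss',(.4425,.2835),.093,.103,.03,1),('cover shoulder',(.4425,.2835),.068,.078,.07,1),
      ('neck out',(.593,-.034),.071,.08,.06,1),('neck in',(.593,-.034),.071,.08,.06,0)):
        P=near(C,c,r,z0+dz,z1+dz); P=P[P[:,2]<z1]if 0 else P
        c2,R,k=rim(P,np.array(c),o); print(nm,n,c2.round(4),'d',(2*R).round(4),k,'z',np.median(P[:,2]).round(4))
st=state()
print(tool_delta(st,[.6166,.2472,.16]),tool_delta(st,[.6166,.2472,.042]))
E
```

```text
s0 shaft top [0.6168 0.2465] d 0.0242 34 z 0.0742
s0 shaft bearing [0.6172 0.2463] d 0.0639 32 z 0.0342
s0 cover boss [0.4437 0.2831] d 0.026 36 z 0.0965
s0 cover shoulder [0.4441 0.2818] d 0.0959 33 z 0.0714
s0 neck out [ 0.5943 -0.0351] d 0.0818 36 z 0.074
s0 neck in [ 0.5947 -0.0352] d 0.0624 36 z 0.074
t0 shaft top [0.6156 0.2472] d 0.022 30 z 0.0769
t0 shaft bearing [0.6162 0.2465] d 0.0586 32 z 0.0364
t0 cover boss [0.4414 0.2832] d 0.0257 36 z 0.0986
t0 cover shoulder [0.4415 0.2831] d 0.0955 36 z 0.0735
t0 neck out [ 0.5916 -0.0331] d 0.0772 36 z 0.0756
t0 neck in [ 0.5925 -0.0344] d 0.0648 36 z 0.0756
[473.24296338 133.3200229   70.65484008] [473.22961384 133.13376311 188.65469232]
```

>>> jog_arm([
  [[40,11,0],[0,0,0],0],
  [[100,28,0],[0,0,0],0],
  [[160,45,0],[0,0,0],0],
  [[220,62,0],[0,0,0],0],
  [[280,79,0],[0,0,0],0],
  [[340,96,0],[0,0,0],0],
  [[400,113,30],[0,0,0],0],
  [[450,128,60],[0,0,0],0],
], newtons=60)

```text
time: 1.1
tool_pos: [0.5959, 0.2625, 0.1727]
ee_rot: [-0.0, 0.98, -0.197, 0.0]
force: [0.5, 0.8, -0.3]
opening: 0.0857
grip_force: 0.0
```

>>> jog_arm([
  [[15,4,5],[0,0,0],0],
  [[23,6,15],[0,0,0],0],
  [[23,6,30],[0,0,0],0],
  [[23,6,30],[0,0,0],0],
])

```text
time: 1.6
tool_pos: [0.612, 0.2502, 0.142]
ee_rot: [0.001, 0.981, -0.196, -0.001]
force: [-0.7, 0.7, -0.2]
opening: 0.0857
grip_force: 0.0
```

Run:
```python
from m import *
from plant import state
st=state(); print(st['time'],st['tool_pos'],st['ee_rot'],st['force'])
print(tool_delta(st,[.6165,.2466,.042]))
```

```text
1.6 [0.6120162  0.25024776 0.14200246] [ 5.69487797e-04  9.80530210e-01 -1.96365214e-01 -9.41524365e-04] [-0.67919832  0.72527759 -0.20779787]
[ 5.70497939  1.49115066 99.99566303]
```

>>> jog_arm([
  [[0,0,15],[0,0,0],0],
  [[0,0,35],[0,0,0],0],
  [[0,0,50],[0,0,0],0],
  [[0,0,50],[0,0,0],0],
  [[0,0,50],[0,0,0],0],
])

```text
time: 2.22
tool_pos: [0.6137, 0.2494, 0.094]
ee_rot: [-0.0, 0.98, -0.197, 0.0]
force: [0.3, -0.3, -0.1]
opening: 0.0853
grip_force: 0.0
```

Run:
```python
from m import *
from plant import state
st=state(); print(st['time'],st['tool_pos'],st['joint_vel'].round(3))
print(tool_delta(st,[.6165,.2466,.042]))
```

```text
2.225 [0.61371258 0.24937954 0.0939882 ] [ 0.001 -0.008  0.011  0.002 -0.001 -0.   ]
[ 3.60349719  1.49957868 51.99071592]
```

>>> jog_arm([
  [[4,1.5,12],[0,0,0],0],
  [[4,1.5,30],[0,0,0],0],
  [[4,1.5,45],[0,0,0],0],
  [[4,1.5,52],[0,0,0],0],
  [[4,1.5,52],[0,0,0],0],
  [[4,1.5,52],[0,0,0],80],
])

```text
time: 2.98
tool_pos: [0.6169, 0.2467, 0.0422]
ee_rot: [-0.0, 0.98, -0.197, 0.0]
force: [-0.1, 0.1, 0.2]
opening: 0.07
grip_force: 0.0
```

>>> jog_arm([
  [[0,0,0],[0,0,0],110],
  [[0,0,0],[0,0,0],140],
  [[0,0,0],[0,0,0],170],
  [[0,0,0],[0,0,0],200],
  [[0,0,0],[0,0,0],230],
  [[0,0,0],[0,0,0],255],
  [[0,0,0],[0,0,0],255],
])

```text
time: 3.85
tool_pos: [0.6169, 0.2471, 0.042]
ee_rot: [-0.001, 0.98, -0.197, 0.001]
force: [1.4, 4.3, 3.0]
opening: 0.0271
grip_force: 59.1
```

>>> jog_arm([
  [[0,0,-5],[0,0,0],255],
  [[0,0,-20],[0,0,0],255],
  [[0,0,-45],[0,0,0],255],
  [[0,0,-75],[0,0,0],255],
  [[0,0,-100],[0,0,0],255],
  [[0,0,-115],[0,0,0],255],
  [[0,0,-120],[0,0,0],255],
  [[0,0,-120],[0,0,0],255],
])

```text
time: 4.85
tool_pos: [0.6161, 0.2463, 0.1605]
ee_rot: [0.0, 0.98, -0.197, -0.001]
force: [-0.2, 0.4, -9.1]
opening: 0.0265
grip_force: 59.6
```

Run:
```python
from m import *
from plant import state
st=state(); print(st['time'],st['tool_pos'],st['force'],st['opening'])
print(tool_delta(st,[.5932,-.0343,.152]))
```

```text
4.85 [0.61611849 0.2462991  0.16053435] [-0.17237635  0.41713561 -9.06854939] 0.026477760125422037
[ 87.36115076 267.62941827   8.74478454]
```

>>> jog_arm([
  [[5,15,0],[0,0,0],255],
  [[17,52,0],[0,0,0],255],
  [[32,98,0],[0,0,0],255],
  [[48,147,0],[0,0,0],255],
  [[63,194,0],[0,0,0],255],
  [[76,233,0],[0,0,0],255],
  [[84,258,0],[0,0,0],255],
  [[87,267,3],[0,0,0],255],
])

```text
time: 5.85
tool_pos: [0.5928, -0.0356, 0.158]
ee_rot: [0.0, 0.98, -0.198, -0.0]
force: [-0.4, -0.0, -8.3]
opening: 0.0263
grip_force: 60.2
```

>>> jog_arm([
  [[0,0,3],[0,0,0],255],
  [[0,0,5],[0,0,0],255],
  [[0,0,5],[0,0,0],255],
  [[0,0,5],[0,0,0],255],
])

```text
time: 6.35
tool_pos: [0.5936, -0.0328, 0.1535]
ee_rot: [0.0, 0.98, -0.197, 0.0]
force: [0.2, -0.2, -7.9]
opening: 0.0267
grip_force: 60.2
```

Run:
```python
from m import *
from plant import state
st=state(); print(st['time'],st['tool_pos'],st['ee_rot'].round(4),st['force'].round(1))
a=grab('scene','s1');b=grab('top','t1')
v=a['pixels'][90:300,200:420,::-1]; w=b['pixels'][60:270,150:370,::-1]
cv2.imwrite('pics/c1.png',cv2.resize(np.hstack([v,w]),None,fx=1.8,fy=1.8))
for s,dz in((a,0),(b,.003)):
    C=cloud(s)
    for z in np.arange(.09,.2,.01):
        P=near(C,(.593,-.0345),.08,z+dz,z+.01+dz)
        if len(P): print(round(z+.005,3),len(P),((P.min(0)+P.max(0))/2).round(4),(P.max(0)-P.min(0)).round(4))
```

```text
6.35 [ 0.59363828 -0.03279819  0.15354129] [ 0.000e+00  9.805e-01 -1.967e-01  1.000e-04] [ 0.2 -0.2 -7.9]
0.105 1 [ 0.6054 -0.0466  0.1099] [0. 0. 0.]
0.115 42 [ 0.6022 -0.0427  0.1151] [0.0303 0.0284 0.0095]
0.125 53 [ 0.6041 -0.0434  0.125 ] [0.0352 0.0335 0.0099]
0.135 80 [ 0.6048 -0.0404  0.135 ] [0.0417 0.0491 0.0099]
0.145 445 [ 0.5944 -0.0334  0.145 ] [0.0643 0.0684 0.0099]
0.155 82 [ 0.5963 -0.0371  0.1551] [0.0321 0.0373 0.0099]
0.165 126 [ 0.5959 -0.0362  0.165 ] [0.0354 0.0499 0.0099]
0.175 138 [ 0.5955 -0.0351  0.1748] [0.0351 0.0519 0.0096]
0.185 234 [ 0.5949 -0.0362  0.1849] [0.034  0.05   0.0098]
0.195 104 [ 0.6045 -0.0376  0.1951] [0.0337 0.0773 0.0098]
0.205 265 [ 0.5988 -0.0338  0.205 ] [0.0524 0.0961 0.0098]
0.135 49 [ 0.585  -0.0322  0.1404] [0.0448 0.059  0.005 ]
0.145 145 [ 0.5852 -0.0321  0.1478] [0.0484 0.0642 0.0096]
0.155 22 [ 0.587  -0.0302  0.1581] [0.0202 0.0449 0.0095]
0.165 26 [ 0.5871 -0.0327  0.168 ] [0.0191 0.0501 0.0098]
0.175 22 [ 0.585  -0.0325  0.178 ] [0.0165 0.0445 0.0099]
0.185 44 [ 0.5854 -0.027   0.1871] [0.0183 0.0337 0.0073]
0.195 19 [ 0.5874 -0.0278  0.1986] [0.0284 0.0564 0.0081]
0.205 71 [ 0.5896 -0.0276  0.208 ] [0.0494 0.0865 0.0092]
```

View pics/c1.png

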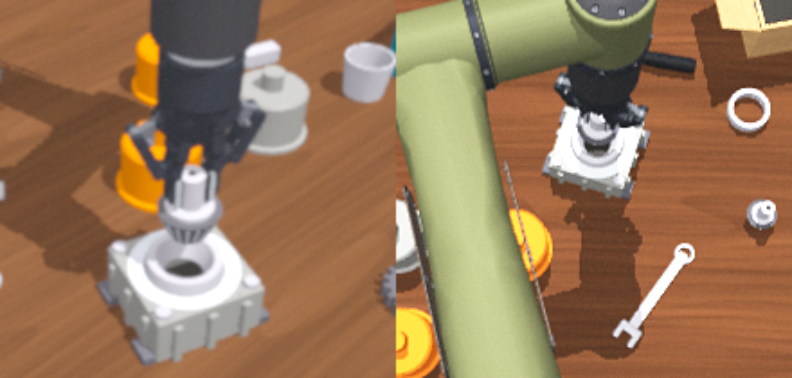

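The scene crop shows the shaft hanging upright over the cup, with the bearing at about (190,210) and the cup hole at (187,262). It needs about 1.5 mm toward -y. Then I'll lower it.

>>> jog_arm([
  [[0.6,1.4,6],[0,0,0],255],
  [[0.6,1.4,18],[0,0,0],255],
  [[0.6,1.4,32],[0,0,0],255],
  [[0.6,1.4,44],[0,0,0],255],
  [[0.6,1.4,52],[0,0,0],255],
  [[0.6,1.4,56],[0,0,0],255],
  [[0.6,1.4,57],[0,0,0],255],
  [[0.6,1.4,57],[0,0,0],255],
])

```text
time: 7.45
tool_pos: [0.5938, -0.0349, 0.097]
ee_rot: [-0.0, 0.98, -0.197, 0.0]
force: [-0.2, 0.8, -7.8]
opening: 0.0268
grip_force: 60.2
```

>>> jog_arm([
  [[0,0,0.5],[0,0,0],255],
  [[0,0,1],[0,0,0],255],
  [[0,0,1.5],[0,0,0],255],
  [[0,0,2],[0,0,0],255],
  [[0,0,2],[0,0,0],255],
  [[0,0,2],[0,0,0],255],
])

```text
time: 8.2
tool_pos: [0.5935, -0.0349, 0.0945]
ee_rot: [0.0, 0.98, -0.197, 0.0]
force: [-0.2, 0.3, -7.0]
opening: 0.0263
grip_force: 60.2
```

>>> jog_arm([
  [[0,0,0.5],[0,0,0],255],
  [[0,0,1],[0,0,0],255],
  [[0,0,1.5],[0,0,0],255],
  [[0,0,2],[0,0,0],255],
  [[0,0,2],[0,0,0],255],
  [[0,0,2],[0,0,0],255],
])

```text
time: 8.95
tool_pos: [0.5936, -0.035, 0.0925]
ee_rot: [0.0, 0.98, -0.197, 0.0]
force: [-0.2, -0.2, -7.8]
opening: 0.0263
grip_force: 60.2
```

>>> jog_arm([
  [[0,0,0.5],[0,0,0],255],
  [[0,0,1],[0,0,0],255],
  [[0,0,1],[0,0,0],255],
  [[0,0,1],[0,0,0],255],
])

```text
time: 9.45
tool_pos: [0.5935, -0.0349, 0.0915]
ee_rot: [0.0, 0.98, -0.197, -0.0]
force: [-0.9, 0.9, -7.8]
opening: 0.0268
grip_force: 60.2
```

>>> jog_arm([
  [[0,0,0.5],[0,0,0],255],
  [[0,0,1],[0,0,0],255],
  [[0,0,1],[0,0,0],255],
  [[0,0,1],[0,0,0],255],
])

```text
time: 9.95
tool_pos: [0.5936, -0.0349, 0.0905]
ee_rot: [-0.0, 0.98, -0.197, 0.0]
force: [0.9, 0.2, -7.9]
opening: 0.0265
grip_force: 60.2
```

>>> jog_arm([
  [[0,0,0.5],[0,0,0],255],
  [[0,0,1],[0,0,0],255],
  [[0,0,1],[0,0,0],255],
  [[0,0,1],[0,0,0],255],
])

```text
time: 10.45
tool_pos: [0.5937, -0.0348, 0.09]
ee_rot: [-0.0, 0.98, -0.197, 0.0]
force: [-0.5, 2.4, -3.4]
opening: 0.0267
grip_force: 60.3
```

Contact comes at almost the home height with a slight push toward +y. I'll nudge that way and ease down.

>>> jog_arm([
  [[-0.2,-0.5,0],[0,0,0],255],
  [[-0.2,-0.5,0.4],[0,0,0],255],
  [[-0.2,-0.5,0.7],[0,0,0],255],
  [[-0.2,-0.5,0.7],[0,0,0],255],
])

```text
time: 10.95
tool_pos: [0.5936, -0.0344, 0.0892]
ee_rot: [0.0, 0.98, -0.197, 0.0]
force: [-2.0, 1.8, -2.3]
opening: 0.0265
grip_force: 60.4
```

>>> jog_arm([
  [[0.3,-0.4,0.2],[0,0,0],255],
  [[-0.3,-0.4,0.5],[0,0,0],255],
  [[-0.3,-0.4,0.8],[0,0,0],255],
  [[-0.3,-0.4,0.8],[0,0,0],255],
])

```text
time: 11.45
tool_pos: [0.5937, -0.0343, 0.089]
ee_rot: [0.0, 0.98, -0.197, 0.001]
force: [-4.7, 0.7, 4.5]
opening: 0.0269
grip_force: 61.1
```

>>> jog_arm([
  [[-0.4,0.2,0],[0,0,0],255],
  [[-0.5,0.2,0.3],[0,0,0],255],
  [[-0.5,0.2,0.3],[0,0,0],255],
], newtons=20)

```text
time: 11.82
tool_pos: [0.5936, -0.0343, 0.089]
ee_rot: [0.0, 0.98, -0.197, 0.001]
force: [-3.0, 0.1, 6.9]
opening: 0.0263
grip_force: 61.3
```

>>> jog_arm([
  [[0,0,0],[0,0,0],180],
  [[0,0,0],[0,0,0],168],
  [[0,0,0],[0,0,0],162],
  [[0,0,0],[0,0,0],155],
  [[0,0,0],[0,0,0],140],
  [[0,0,0],[0,0,0],110],
  [[0,0,0],[0,0,0],70],
  [[0,0,0],[0,0,0],70],
])

```text
time: 12.82
tool_pos: [0.5929, -0.0339, 0.0877]
ee_rot: [0.0, 0.98, -0.197, 0.0]
force: [-0.4, 0.4, -1.1]
opening: 0.062
grip_force: 0.0
```

>>> jog_arm([
  [[0,0,-5],[0,0,0],30],
  [[0,0,-20],[0,0,0],0],
  [[0,0,-50],[0,0,0],0],
  [[0,0,-90],[0,0,0],0],
  [[0,0,-110],[0,0,0],0],
  [[0,0,-110],[0,0,0],0],
])

```text
time: 13.58
tool_pos: [0.5936, -0.0338, 0.1998]
ee_rot: [-0.001, 0.98, -0.197, 0.002]
force: [0.7, -0.9, -0.6]
opening: 0.0852
grip_force: 0.0
```

Run:
```python
from m import *
from plant import state
st=state(); print(st['time'],st['tool_pos'],st['force'].round(1))
print(tool_delta(st,[.4427,.2830,.2]))
a=grab('scene','s2')
C=cloud(a)
P=near(C,(.594,-.035),.02,.1,.14); print('stub top',np.percentile(P[:,2],[50,99]),rim(P[P[:,2]>.117],np.array([.594,-.035])))
for z0,z1 in((.090,.1),(.1,.11),(.11,.118)):
    Q=P[(P[:,2]>z0)&(P[:,2]<z1)]; print(z0,circ(Q) if len(Q)>5 else len(Q))
P=near(C,(.594,-.035),.04,.076,.095); print('collar/bearing z',np.histogram(P[:,2],np.arange(.074,.096,.002)),rim(P,np.array([.594,-.035])))
cv2.imwrite('pics/c2.png',cv2.resize(a['pixels'][150:300,220:420,::-1],None,fx=3.5,fy=3.5))
```

```text
13.575 [ 0.59363476 -0.03378898  0.19984225] [ 0.7 -0.9 -0.6]
[-261.65088716 -233.82723937   -0.47109864]
stub top [0.12032823 0.12401332] (array([ 0.59374617, -0.03580902]), np.float64(0.01278983085670844), 36)
0.09 0
0.1 (array([ 0.59322064, -0.03521452]), np.float64(0.013226247232119268))
0.11 (array([ 0.59367351, -0.03593668]), np.float64(0.012720913521968611))
collar/bearing z (array([  0, 108, 131,  32, 102, 124,  26,   6,  17,  11,   6]), array([0.074, 0.076, 0.078, 0.08 , 0.082, 0.084, 0.086, 0.088, 0.09 ,
       0.092, 0.094, 0.096])) (array([ 0.59421604, -0.03429035]), np.float64(0.033501415879192115), 31)
```

View pics/c2.png

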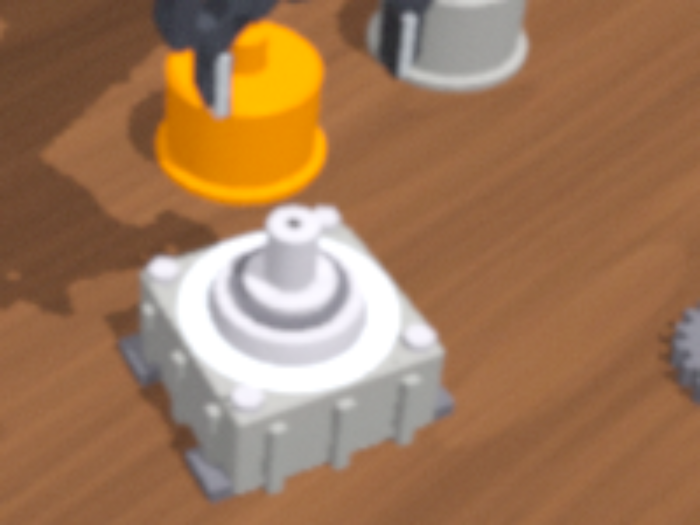

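Seated shaft: in the crop the stub rises from about (292,280) to (292,220), vertical, with the bearing face level in the neck around (285,290). The stub top is at z≈0.1235, against 0.123 expected. I'll check the tilt by plane fit and move to the cover (radius check: 0.525 m, fine).

Run:
```python
from m import *
for f in('s0','s2'):
  C=cloud(pickle.load(open(f+'.pkl','rb')))
  for c,r0,r1,z0,z1 in (((.594,-.0351),.0,.011,.118,.128),((.594,-.0351),.018,.024,.082,.09),((.594,-.0351),.048,.055,.055,.065)) if f=='s2' else (((.617,.2465),0,.011,.07,.08),((.617,.2465),.018,.024,.035,.043)):
    P=near(C,c,r1,z0,z1); P=P[np.hypot(*(P[:,:2]-c).T)>r0]
    x=np.linalg.lstsq(np.c_[P[:,:2]-c,np.ones(len(P))],P[:,2],rcond=None)[0]; print(f,len(P),'slope',x[:2].round(3),'z',x[2].round(4))
```

```text
s0 53 slope [-0.01   0.068] z 0.0746
s0 82 slope [-0.003  0.009] z 0.0369
s2 76 slope [-0.012 -0.023] z 0.1223
s2 124 slope [-0.001 -0.003] z 0.0843
s2 354 slope [-0.001 -0.001] z 0.0595
```

>>> jog_arm([
  [[-15,-13,0],[0,0,0],0],
  [[-52,-46,0],[0,0,0],0],
  [[-96,-86,0],[0,0,0],0],
  [[-140,-125,0],[0,0,0],0],
  [[-184,-164,0],[0,0,0],0],
  [[-224,-200,0],[0,0,0],0],
  [[-252,-225,0],[0,0,0],0],
  [[-262,-234,0],[0,0,0],0],
])

```text
time: 14.62
tool_pos: [0.4397, 0.2848, 0.1962]
ee_rot: [0.001, 0.981, -0.196, -0.001]
force: [0.1, -0.5, 0.3]
opening: 0.0852
grip_force: 0.0
```

>>> jog_arm([
  [[0,0,10],[0,0,0],0],
  [[0,0,30],[0,0,0],0],
  [[0,0,50],[0,0,0],0],
  [[0,0,60],[0,0,0],0],
  [[0,0,60],[0,0,0],0],
  [[0,0,60],[0,0,0],0],
])

```text
time: 15.38
tool_pos: [0.4421, 0.2832, 0.1384]
ee_rot: [-0.0, 0.98, -0.197, 0.0]
force: [0.3, -0.1, 0.4]
opening: 0.0852
grip_force: 0.0
```

Run:
```python
from m import *
from plant import state
st=state(); print(st['time'],st['tool_pos'],st['force'].round(1))
print(tool_delta(st,[.4427,.2830,.0775]))
```

```text
15.375 [0.44210724 0.28321271 0.13839523] [ 0.3 -0.1  0.4]
[5.83565534e-01 1.78611698e-02 6.08956906e+01]
```

The shaft is level and its collar is 24.8 mm above the block top, against 25 expected, so it is fully home. Now the cover.

>>> jog_arm([
  [[0.5,0,10],[0,0,0],0],
  [[0.5,0,30],[0,0,0],0],
  [[0.5,0,48],[0,0,0],0],
  [[0.5,0,58],[0,0,0],0],
  [[0.5,0,61],[0,0,0],0],
  [[0.5,0,61],[0,0,0],0],
  [[0.5,0,61],[0,0,0],0],
  [[0.5,0,61],[0,0,0],80],
], newtons=60)

```text
time: 16.38
tool_pos: [0.4423, 0.2832, 0.0772]
ee_rot: [-0.0, 0.98, -0.197, 0.0]
force: [-0.5, 0.3, -0.2]
opening: 0.07
grip_force: 0.0
```

>>> jog_arm([
  [[0,0,0],[0,0,0],110],
  [[0,0,0],[0,0,0],140],
  [[0,0,0],[0,0,0],165],
  [[0,0,0],[0,0,0],190],
  [[0,0,0],[0,0,0],220],
  [[0,0,0],[0,0,0],255],
  [[0,0,0],[0,0,0],255],
])

```text
time: 17.25
tool_pos: [0.4424, 0.2832, 0.0771]
ee_rot: [-0.0, 0.98, -0.197, 0.0]
force: [-0.2, 1.3, 4.7]
opening: 0.0278
grip_force: 59.2
```

>>> jog_arm([
  [[0,0,-4],[0,0,0],255],
  [[0,0,-18],[0,0,0],255],
  [[0,0,-45],[0,0,0],255],
  [[0,0,-75],[0,0,0],255],
  [[0,0,-105],[0,0,0],255],
  [[0,0,-130],[0,0,0],255],
  [[0,0,-145],[0,0,0],255],
  [[0,0,-150],[0,0,0],255],
])

```text
time: 18.25
tool_pos: [0.4422, 0.283, 0.2273]
ee_rot: [-0.0, 0.98, -0.197, 0.0]
force: [0.5, -0.7, -3.9]
opening: 0.028
grip_force: 59.4
```

Run:
```python
from m import *
from plant import state
st=state(); print(st['time'],st['tool_pos'],st['force'].round(1),st['opening'])
# scene: cover (.444,.2828), housing (.5943,-.0351); shaft-derived housing TCP (.5936,-.0343)
print(tool_delta(st,[.5930,-.0345,.227]))
```

```text
18.25 [0.4421634  0.28304744 0.22728855] [ 0.5 -0.7 -3.9] 0.027997339604159933
[2.61863940e+02 2.34553601e+02 1.69523448e-01]
```

>>> jog_arm([
  [[13,12,0],[0,0,0],255],
  [[46,41,0],[0,0,0],255],
  [[88,79,0],[0,0,0],255],
  [[132,118,0],[0,0,0],255],
  [[176,158,0],[0,0,0],255],
  [[216,194,0],[0,0,0],255],
  [[248,222,0],[0,0,0],255],
  [[262,234.5,0],[0,0,0],255],
])

```text
time: 19.25
tool_pos: [0.593, -0.0375, 0.2249]
ee_rot: [0.001, 0.98, -0.198, -0.001]
force: [-0.7, 1.0, -3.3]
opening: 0.0281
grip_force: 59.6
```

>>> jog_arm([
  [[0,0,0],[0,0,0],255],
  [[0,0,0],[0,0,0],255],
  [[0,0,0],[0,0,0],255],
])

```text
time: 19.62
tool_pos: [0.5929, -0.0337, 0.2267]
ee_rot: [-0.0, 0.981, -0.196, 0.0]
force: [-0.3, 0.4, -4.0]
opening: 0.0279
grip_force: 59.6
```

Run:
```python
from m import *
from plant import state
st=state(); print(st['time'],st['tool_pos'],st['force'].round(1))
a=grab('scene','s3'); C=cloud(a)
P=near(C,(.593,-.035),.07,.135,.24)
for z in np.arange(.14,.24,.01):
    Q=P[(P[:,2]>z)&(P[:,2]<z+.01)]
    if len(Q): print(z.round(2),len(Q),((Q.min(0)+Q.max(0))/2).round(4),(Q.max(0)-Q.min(0)).round(4))
Q=P[(P[:,2]>.215)&(P[:,2]<.23)&(np.hypot(P[:,0]-.593,P[:,1]+.035)>.02)]
x=np.linalg.lstsq(np.c_[Q[:,:2]-[.593,-.035],np.ones(len(Q))],Q[:,2],rcond=None)[0]; print('shoulder slope',x.round(4),len(Q))
# body wall: circle fit of the vertical side
Q=P[(P[:,2]>.163)&(P[:,2]<.215)&(np.hypot(P[:,0]-.593,P[:,1]+.035)>.04)]; print('wall',circ(Q),len(Q))
C0=cloud(pickle.load(open('s0.pkl','rb'))); Q=near(C0,(.443,.283),.056,.012,.065); print('wall at start',circ(Q),len(Q))
cv2.imwrite('pics/c3.png',cv2.resize(a['pixels'][90:300,200:420,::-1],None,fx=2.7,fy=2.7))
```

```text
19.625 [ 0.59290045 -0.03365703  0.22674421] [-0.3  0.4 -4. ]
0.14 27 [ 0.6078 -0.0491  0.1485] [0.0797 0.0824 0.003 ]
0.15 506 [ 0.596  -0.0384  0.155 ] [0.1085 0.1062 0.0099]
0.16 250 [ 0.6017 -0.0473  0.165 ] [0.0843 0.0788 0.01  ]
0.17 246 [ 0.601  -0.0445  0.175 ] [0.0857 0.0807 0.01  ]
0.18 258 [ 0.6053 -0.0436  0.185 ] [0.0779 0.0821 0.01  ]
0.19 266 [ 0.6045 -0.0456  0.195 ] [0.0786 0.0789 0.01  ]
0.2 266 [ 0.6049 -0.0441  0.205 ] [0.077  0.0836 0.0099]
0.21 390 [ 0.594  -0.0348  0.215 ] [0.1005 0.0998 0.01  ]
0.22 1054 [ 0.5936 -0.0347  0.225 ] [0.0978 0.0971 0.0099]
0.23 147 [ 0.5944 -0.0363  0.235 ] [0.0364 0.0516 0.0099]
shoulder slope [-0.0204  0.0196  0.2214] 1184
wall (array([ 0.59165918, -0.03307452]), np.float64(0.050751968173211)) 1349
wall at start (array([0.44296612, 0.2835632 ]), np.float64(0.04896638233967813)) 725
```

View pics/c3.png

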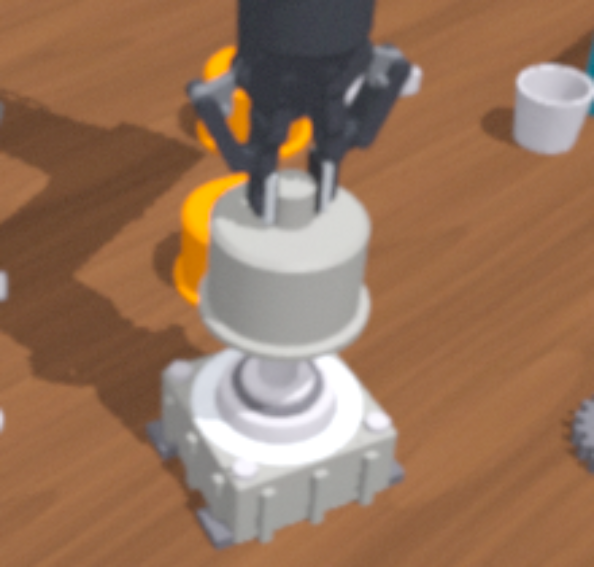

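The crop shows the cover held level, its flange at (285,310) centred above the seated shaft at (277,385). It needs only a correction of about 0.7 mm. Lowering now.

>>> jog_arm([
  [[0.7,0.4,5],[0,0,0],255],
  [[0.7,0.4,15],[0,0,0],255],
  [[0.7,0.4,28],[0,0,0],255],
  [[0.7,0.4,41],[0,0,0],255],
  [[0.7,0.4,54],[0,0,0],255],
  [[0.7,0.4,64],[0,0,0],255],
  [[0.7,0.4,70],[0,0,0],255],
  [[0.7,0.4,72],[0,0,0],255],
])

```text
time: 20.68
tool_pos: [0.5936, -0.0352, 0.1544]
ee_rot: [0.0, 0.98, -0.197, -0.0]
force: [-0.4, 0.0, -3.2]
opening: 0.0281
grip_force: 59.6
```

>>> jog_arm([
  [[0,0,1],[0,0,0],255],
  [[0,0,3],[0,0,0],255],
  [[0,0,5],[0,0,0],255],
  [[0,0,7],[0,0,0],255],
  [[0,0,9],[0,0,0],255],
  [[0,0,10],[0,0,0],255],
  [[0,0,10],[0,0,0],255],
])

```text
time: 21.55
tool_pos: [0.5936, -0.0352, 0.1446]
ee_rot: [0.0, 0.98, -0.197, -0.0]
force: [-0.3, 0.6, -3.9]
opening: 0.0279
grip_force: 59.6
```

>>> jog_arm([
  [[-0.3,-0.6,1],[0,0,0],255],
  [[-0.3,-0.6,2],[0,0,0],255],
  [[-0.3,-0.6,3],[0,0,0],255],
  [[-0.3,-0.6,4],[0,0,0],255],
  [[-0.3,-0.6,5],[0,0,0],255],
  [[-0.3,-0.6,5.5],[0,0,0],255],
  [[-0.3,-0.6,5.5],[0,0,0],255],
])

```text
time: 22.42
tool_pos: [0.5936, -0.0345, 0.1392]
ee_rot: [0.0, 0.98, -0.197, -0.0]
force: [-0.5, 0.1, -3.8]
opening: 0.0284
grip_force: 59.6
```

>>> jog_arm([
  [[0,0,0.5],[0,0,0],255],
  [[0,0,1],[0,0,0],255],
  [[0,0,1.5],[0,0,0],255],
  [[0,0,1.5],[0,0,0],255],
])

```text
time: 22.92
tool_pos: [0.5936, -0.0345, 0.1376]
ee_rot: [0.0, 0.98, -0.197, -0.0]
force: [-0.1, -0.3, -3.0]
opening: 0.0279
grip_force: 59.6
```

>>> jog_arm([
  [[0,0,0.4],[0,0,0],255],
  [[0,0,0.8],[0,0,0],255],
  [[0,0,0.8],[0,0,0],255],
])

```text
time: 23.3
tool_pos: [0.5937, -0.0346, 0.1373]
ee_rot: [0.0, 0.98, -0.197, 0.0]
force: [-1.1, -0.8, -1.9]
opening: 0.0279
grip_force: 59.9
```

>>> jog_arm([
  [[0,0,0.3],[0,0,0],255],
  [[0,0,0.5],[0,0,0],255],
  [[0,0,0.5],[0,0,0],255],
])

```text
time: 23.68
tool_pos: [0.5937, -0.0346, 0.1372]
ee_rot: [0.0, 0.98, -0.197, 0.0]
force: [-3.2, -0.1, 2.8]
opening: 0.0278
grip_force: 60.4
```

Contact comes at the expected height. I'll release gently and retreat.

>>> jog_arm([
  [[0,0,0],[0,0,0],185],
  [[0,0,0],[0,0,0],172],
  [[0,0,0],[0,0,0],164],
  [[0,0,0],[0,0,0],155],
  [[0,0,0],[0,0,0],140],
  [[0,0,0],[0,0,0],110],
  [[0,0,0],[0,0,0],70],
  [[0,0,0],[0,0,0],50],
], newtons=20)

```text
time: 24.68
tool_pos: [0.5936, -0.0345, 0.1364]
ee_rot: [0.0, 0.98, -0.197, 0.0]
force: [0.5, -0.2, 0.7]
opening: 0.0687
grip_force: 0.0
```

>>> jog_arm([
  [[0,0,-5],[0,0,0],30],
  [[0,0,-20],[0,0,0],0],
  [[0,0,-45],[0,0,0],0],
  [[0,0,-75],[0,0,0],0],
  [[0,0,-100],[0,0,0],0],
  [[0,0,-110],[0,0,0],0],
  [[0,0,-110],[0,0,0],0],
])

```text
time: 25.55
tool_pos: [0.5938, -0.0344, 0.2471]
ee_rot: [-0.0, 0.98, -0.197, 0.001]
force: [-1.0, 0.6, -0.0]
opening: 0.0856
grip_force: 0.0
```

Run:
```python
from m import *
from plant import state
st=state(); print(st['time'],st['tool_pos'],st['force'].round(1))
a=grab('scene','s4'); C=cloud(a); c=np.array([.5937,-.035])
for r0,r1,z0,z1 in((.02,.048,.125,.142),(0,.012,.15,.165),(.052,.055,.06,.072)):
    P=near(C,c,r1,z0,z1); P=P[np.hypot(*(P[:,:2]-c).T)>r0]
    x=np.linalg.lstsq(np.c_[P[:,:2]-c,np.ones(len(P))],P[:,2],rcond=None)[0]; print(len(P),'slope',x[:2].round(4),'z',x[2].round(4))
P=near(C,(.489,-.3),.03,.01,.1); print('small shaft',len(P),P[:,2].max().round(4),P[P[:,2]>.065].mean(0).round(4))
cv2.imwrite('pics/c4.png',cv2.resize(a['pixels'][90:340,120:420,::-1],None,fx=2.3,fy=2.3))
```

```text
25.55 [ 0.59380792 -0.03443034  0.24707729] [-1.   0.6 -0. ]
1121 slope [-0.0054  0.0054] z 0.132
94 slope [-0.026  -0.0046] z 0.1571
168 slope [-0.0159  0.016 ] z 0.0663
small shaft 632 0.0718 [ 0.4897 -0.3008  0.0684]
```

View pics/c4.png

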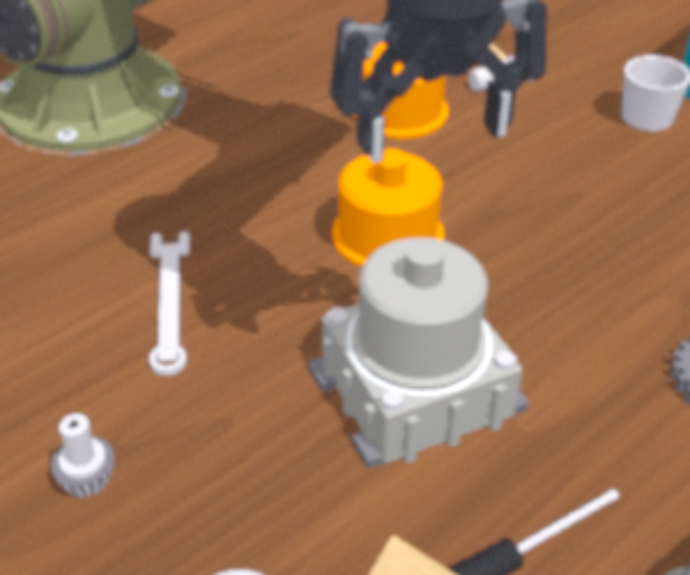

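The crop shows the grey cover flat on the housing at (425,320) and the small shaft untouched at (80,455). The shoulder is at z 0.132 (0.133 expected) and level, and the gripper is clear above. Handing in.

```bash
python3 -c "
from plant import hand_in
print(hand_in())"
```

```text
the job is handed in; nothing more can be done
None
```

The job is handed in after about 26 s of the 64 s allowed: the larger shaft measured fully home and upright in the cup, the grey cover rests flat on the housing, and the smaller shaft stands where it was.

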